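# Set the seed dryer's vent door on the red hole of its stay

## Task

Open the seed dryer's vent door to its drying setting: take the stay by its knob, lift it off the pin on the roof, push the door open with it, and lower the hole ringed in red over the pin until the bar lies flat and fully home on the foot plate. The pin is not exactly where the drawing has it, so feel for it lightly and never force the bar down on it, and keep hold of the stay until it is home so that the sprung door does not slam. Then let go and leave everything else as it stands.

Things in the scene. Friction and masses are not known exactly. Their poses are not given: they have to be found in the camera images.
- dryer: White tray dryer for seeds, fixed to the table: 270 mm deep (x), 360 wide (y), roof 220 high. Origin: centre of its underside; x from its front (facing the robot) to its back, y to the robot's left, z up. In its frame (mm) the vertical door hinge is at x -145, y 165. A rubber strip 4 high, 14 by 60, at x 30, y -25 bears the idle stay.
- pin_nominal (a point): Nominal place of the pin, on the top face of its dark foot plate (86 x 26, 4 thick) on the roof: dryer x -67, y -25, z 224 mm. The plate is screwed through slots: the real steel pin stands up to 10 mm off this point along the dryer's x (fixed in use, y exact). Pin 8 mm across, flat top with 0.5 mm chamfer, 9 mm above the plate.
- door (a joint): Angle of the dryer's vent door (rad), 0 shut. 325 mm wide, top at z 216, hung on its left (+y) edge, free edge opens towards the robot. Spring hinges pull it shut, 0.6 N m plus 0.6 per rad (about 5 N at the stud); let go, it slams. Red hole on the pin: 0.41 to 0.53 by where the pin stands; the holes beside it: about 0.32 and 0.63.
- door_stud (a point): Headed steel stud on the door's top rail that the stay's eye turns on, at the height of the flat bar's underside (z 224 mm); 190 mm from the hinge line: at door angle a it is at dryer x = -145 - 190 sin a, y = 165 - 190 cos a (mm).
- stay: Flat steel bar 248 mm long, 22 wide, 5 thick, about 0.2 kg. Origin: centre of its eye, on the underside; x along the bar to its knob, z up. The eye turns and tilts loosely on the door's stud and cannot come off (0.8 mm play; knob end lifts by up to 0.2 rad). Round 9.6 mm holes at x 110, 138, 166, 194. At the start the door is shut and the bar lies flat, underside at z 224.
- stay_slot (a point): Centre of the stay's slot on the bar's underside, 78 mm from the eye; slot 31 mm long (x), 9.6 wide. At the start the pin stands in it, anywhere along its length.
- stay_red_hole (a point): Centre of the hole ringed with red paint, third of the four round holes, on the bar's underside, 166 mm from the eye; 9.6 mm across for the 8 mm pin. Home, it has the pin through it and lies on the foot plate, underside at z 224 mm.
- stay_knob (a point): Middle of the upright black knob near the bar's free end: 226 mm from the eye, 22 mm above the bar's underside. Round, 18 mm across from 12 to 33 mm above the underside, top at 37. Take it from above, fingers either side of the bar, tips just above the bar's top face.
- hygrometer: white thermo-hygrometer with a green display, 45 x 70 x 24 mm, on the dryer's roof to the left of the stay; origin at the centre of its underside. Not to be disturbed.
- petri_dish: closed glass petri dish, 56 mm across, 14 mm high, on the roof to the right of the stay; origin at the centre of its underside. Not to be disturbed.
- seed_jar: amber glass jar with a green cap, 60 mm across, 85 mm high, on the table right of the dryer; origin under it. Not to be disturbed.
- glue_bottle: white bottle with an orange cap, 42 mm across, 115 mm high, on the table right of the dryer; origin under it. Not to be disturbed.
- loupe: round hand lens, 52 mm across, 12 mm high, with a black handle, lying on the table left of the dryer; origin under the lens. Not to be disturbed.
- specimen_tin: aluminium tin, 68 mm across, 50 mm high, on the table left of the dryer; origin under it. Not to be disturbed.
- forceps: steel forceps, 130 mm long, lying on the table left of the dryer; origin under the middle. Not to be disturbed.

How it is judged (in metres and radians):
On the way, in this order (a step that is already met when the one before it is completed fails the run):
1. the stay's slot is lifted clear of the pin (its centre over 236 mm up) (z of stay_slot in the frame of dryer above 0.236 m), for 0.1 s.
2. the door is swung open by over 0.38 rad (value of joint door above 0.38 rad), for 0.1 s.
At the end, for the whole second after the job is handed in: The red-ringed hole is home over the pin and let go: door at 0.392 to 0.550 rad, the hole within 12.5 mm (x) and 3 mm (y) of the pin's nominal place, its underside under 1.5 mm above the foot plate, the bar flat (slot below 226.5 mm), door and stay at rest (value of joint door between 0.392 and 0.55 rad and z of stay_red_hole in the frame of dryer below 0.2255 m and z of stay_slot in the frame of dryer below 0.2265 m and x of stay_red_hole in the frame of dryer between -0.0795 and -0.0545 m and y of stay_red_hole in the frame of dryer between -0.028 and -0.022 m and velocity of joint door between -0.05 and 0.05 rad/s and linear speed of stay below 0.02 m/s); the robot touches nothing.
It fails at once if the stay is forced against the pin, the roof or the door with over 40 N in all (contact force between stay and dryer above 40 N).
It fails at once if the door slams (closes faster than 1 rad/s) (velocity of joint door below -1 rad/s).
It fails at once if a thing standing on the dryer or the table is shifted by over 15 mm (distance of any of hygrometer, petri_dish, seed_jar, glue_bottle, loupe, specimen_tin, forceps from where it was at the start of the episode above 0.015 m).
It also fails if it takes over 72 s, if anything falls off the work surface, if the arm or the gripper's body presses on something with over 40 N, if the wrist force passes 120 N, or if a joint passes its speed limit or range.

## Robot

A 6-joint arm with a two-finger parallel gripper is mounted at the origin on the work surface. World frame = base frame: x ahead of the robot, y to its left, z up, the work surface at z = 0. Lengths are in mm, angles in rad, forces in N, time in s.
With the tool pointing down it reaches from about 250 to 800 mm from the base axis. Payload 8.5 kg.
Tool frame: the origin (TCP) lies midway between the tips of the shut fingers; the grasp point (between the pads) lies 19 mm behind it; z points along the fingers, y is the line along which they close (so a half turn about z gives the same grasp; the last joint's range is limited). The gripper opens to 85 mm and grips with 20 to 120 N. Pads are 22 mm wide; open, the fingers measure 114 mm over their backs; the gripper's body (76 mm by 85 mm) begins 54 mm behind the grasp point. The pads swing forward as they close: fully open they stand 13 mm farther back than shut.
Start: joints at [-1.171, 0.238, -0.013, 1.319, 0, 1.571], TCP at [204.329, -483.558, 231.276] pointing down, gripper open.
Joint ranges: [-2.66, 2.66], [-1.03, 1.9], [-1.14, 1.46], [-1.82, 2.27], [-1.45, 1.34], [-3.14, 3.14]. Speed limits (rad/s): [2.22, 2.22, 2.79, 3.14, 3.14, 3.14].

## Interface

Orientations are given as a unit quaternion [w, x, y, z].
In Python, from plant import r gives the robot as it stands. The module is installed in compiled form; this text tells all that it offers.
- The arm moves only by the shell command python3 -m jog 'ROWS' [OPENING]. ROWS is a JSON object of lists of equal length, an entry for each row: "slide": the shift along the tool's x, y, z in mm, a list of three; "twist": the turn about the tool's z in degrees. A call has 1 to 5 rows; each row is the pose to reach, as a shift and turn from the pose commanded when the call began, along the tool's axes at that moment; what a row does not reach only later rows make up. A row lasts 1/8 s, in which the tool goes at most 62.5 mm and 10.7 degrees, less where a joint would pass 70% of its speed; a pose out of reach is approached as far as the arm can. A call with a gripper value outside its range is refused whole. OPENING is the closure, from -1 (fully open) to 1 (shut), so that 0 is half open, set as the call begins (- or left out, the last holds). The fingers move at their own pace and stop on an object; the grip force is fixed at half the most. Time passes only in rows, so rows that repeat a pose let the fingers close. It gives the time, the measured TCP pose, the force, the opening and the grip force at its end, in the units of the state.
- r.state(): the state, without advancing time (a new reading comes with each control period).
- r.get_image(name): name is "scene" or "top"; returns a dict with "image" (480x640x3 uint8, red, green, blue), "z_map" (480x640 float32, mm along the optical axis (not along the pixel's ray), 0 where there is no reading), "K" (3x3 intrinsics, pixels), "k1" (the pictures are not rectified: a ray, as slopes to the right and down, at radius r is drawn at 1 + k1 r^2 times it, then the intrinsics apply), "eye" and "rotation" of the camera in the world. Camera axes: x right, y down, z forward; pixel columns grow to the right and rows downward; lengths in mm; the calibration is good to about 2 mm. A picture is of the moment at which its call begins.
- r.finish_job(): hands the job in; it is judged then, once.
Trained networks look in a picture, given as the dict that the camera call returned (one of the last four; its "shot" number tells which), for a name from the list of things; names that differ only in an ending like _2 or _b are one class to them, and where a whole thing is asked for, a point or a joint stands for the part that bears it (a point fixed in the world has none). Each returns a list of dicts, best first, with "score" (0 to 1); they miss things now and then, are a little off and sometimes report something else, mostly with a low value. They report only what shows in the picture. A call takes as long as a camera call.
- r.outline_of(label, picture): "pixels" (480x640 bool, what is visible of it) and "rect" ([left, top, width, height] in pixels, round what is visible of it).
The state is a dict: "time": time; "joint_positions": joint angles; "joint_vel": joint speeds; "joint_efforts": joint torques, N m; "tcp_pos": TCP position; "tool_rot": TCP orientation; "force": force on the tool from outside, world axes, zero at the start; "ft_torque": the same for the moment, N m; "opening": opening from 0.0 (shut) to 1.0 (fully open); "gripper_force": force on a finger pad.
Only numpy, scipy, OpenCV 4.12 (cv2) and the standard library are available. Lean on these libraries where they do the work, as an engineer would, in place of code of your own. Each camera call takes 0.05 s, during which the arm holds its last target. There are 200 camera calls.

## Working session

There is one attempt and no reset: what is moved stays moved. The work goes in short steps, Python scripts to look and compute and a shell command to move; the robot and the scene stay as the last step left them, time stands still between calls to the robot, and variables do not carry over. Pictures are saved under pics/ and viewed, at most 10 in all, crops included, and the job is handed in when it is done.

```bash
mkdir -p pics; cat > h.py <<'E'
import numpy as np, cv2
from plant import r
def pts(p,mask):
    v,u=np.nonzero(mask&(p["z_map"]>0)); z=p["z_map"][v,u]
    K=np.array(p["K"]); d=np.array([p["k1"],0,0,0,0],float)
    n=cv2.undistortPoints(np.c_[u,v].astype(float)[:,None],K,d)[:,0]
    return (np.c_[n,np.ones(len(n))]*z[:,None])@np.array(p["rotation"]).T+np.array(p["eye"])
def pix(p,X):
    c=(np.atleast_2d(X)-np.array(p["eye"]))@np.array(p["rotation"]); 
    return cv2.projectPoints(c,np.zeros(3),np.zeros(3),np.array(p["K"]),np.array([p["k1"],0,0,0,0],float))[0][:,0]
def save(p,f,box=None,s=1):
    im=p["image"][...,::-1]
    if box: a,b,c,d=box; im=im[b:d,a:c]
    cv2.imwrite(f,cv2.resize(im,None,fx=s,fy=s,interpolation=cv2.INTER_CUBIC))
E
python3 - <<'E'
from h import *
for n in("top","scene"):
    p=r.get_image(n); save(p,f"pics/{n}1.png"); print(n,np.round(p["eye"]),np.round(p["rotation"],2).tolist(),p["K"][0][0])
    for l in("dryer","stay","stay_knob","stay_red_hole","hygrometer","petri_dish"):
        for o in r.outline_of(l,p)[:2]:
            X=pts(p,o["pixels"]); 
            print(l,round(o["score"],2),o["rect"],np.round(np.median(X,0),1) if len(X) else 0, np.round(np.percentile(X,[2,98],axis=0),0).tolist() if len(X) else 0)
s=r.state();print(s)
E
```

```text
top [ 416.   15. 1246.] [-0.04, 0.71, -0.71, 0.03] 476.0558600793134Traceback (most recent call last):
  File "<stdin>", line 6, in <module>
  File "h.py", line 7, in pts
    return (np.c_[n,np.ones(len(n))]*z[:,None])@np.array(p["rotation"]).T+np.array(p["eye"])
           ~~~~~~~~~~~~~~~~~~~~~~~~~~~~~~~~~~~~^~~~~~~~~~~~~~~~~~~~~~~~~~
ValueError: matmul: Input operand 1 has a mismatch in its core dimension 0, with gufunc signature (n?,k),(k,m?)->(n?,m?) (size 4 is different from 3)
```

```bash
sed -i 's/np.array(p\["rotation"\])/rot(p["rotation"])/; 2a from scipy.spatial.transform import Rotation\ndef rot(q): return Rotation.from_quat(np.roll(q,-1)).as_matrix()' h.py
python3 - <<'E'
from h import *
for n in("top","scene"):
    p=r.get_image(n); save(p,f"pics/{n}1.png"); print(n,np.round(p["eye"]),np.round(p["rotation"],2).tolist(),p["K"][0][0])
    for l in("dryer","stay","stay_knob","stay_red_hole","hygrometer","petri_dish"):
        for o in r.outline_of(l,p)[:2]:
            X=pts(p,o["pixels"]); 
            print(l,round(o["score"],2),o["rect"],np.round(np.median(X,0),1) if len(X) else 0, np.round(np.percentile(X,[2,98],axis=0),0).tolist() if len(X) else 0)
            if l=="dryer":
                R=X[abs(X[:,2]-220)<4]; print("roof",len(R),cv2.minAreaRect(R[:,:2].astype(np.float32)))
s=r.state();print({k:np.round(v,3).tolist() for k,v in s.items()})
E
```

```text
top [ 416.   15. 1246.] [-0.04, 0.71, -0.71, 0.03] 476.0558600793134
dryer 0.9 [236.2, 154.1, 174.6, 150.9] [544.9  20.4 218.9] [[411.0, -158.0, 210.0], [696.0, 188.0, 223.0]]
roof 17086 ((554.719482421875, 14.672088623046875), (287.87042236328125, 360.0953674316406), 5.263938903808594)
stay 0.86 [324.0, 177.7, 21.7, 113.8] [545.8 -12.2 228.1] [[424.0, -29.0, 220.0], [650.0, 7.0, 259.0]]
stay_knob 0.92 [327.1, 175.0, 18.1, 110.8] [550.1 -10.2 228.2] [[432.0, -29.0, 222.0], [649.0, 5.0, 260.0]]
stay_red_hole 0.94 [323.8, 176.0, 21.1, 117.9] [541.6 -10.5 228. ] [[423.0, -29.0, 219.0], [648.0, 6.0, 259.0]]
hygrometer 0.85 [249.6, 208.6, 30.2, 28.2] [553.9 143.  243.1] [[525.0, 109.0, 236.0], [580.0, 175.0, 247.0]]
hygrometer 0.42 [326.3, 176.7, 20.8, 118.1] [541.4 -12.3 228. ] [[417.0, -31.0, 218.0], [651.0, 5.0, 259.0]]
petri_dish 0.77 [375.5, 163.0, 23.9, 27.1] [ 656.2 -122.4  233.1] [[631.0, -147.0, 224.0], [681.0, -97.0, 237.0]]
scene [1180. -516. 1435.] [-0.27, 0.86, 0.42, -0.12] 544.4958774420068
dryer 0.88 [250.8, 178.6, 166.9, 161.8] [601.7 -29.1 219.1] [[422.0, -169.0, 32.0], [
[... 463 characters left out ...]
[292.2, 203.2, 66.5, 56.9] [552.2  -8.2 229.7] [[427.0, -28.0, 220.0], [656.0, 9.0, 262.0]]
hygrometer 0.69 [357.0, 196.3, 21.0, 23.9] [560.  140.8 244.3] [[524.0, 109.0, 221.0], [586.0, 183.0, 250.0]]
petri_dish 0.96 [306.1, 275.7, 22.2, 21.1] [ 660.6 -120.8  234.4] [[633.0, -145.0, 226.0], [685.0, -96.0, 240.0]]
{'time': 0.8, 'joint_positions': [-1.171, 0.238, -0.013, 1.319, 0.0, 1.571], 'joint_vel': [0.001, 0.001, 0.001, 0.001, 0.002, -0.001], 'joint_efforts': [0.001, -53.851, 34.669, 0.003, -0.0, -0.0], 'tcp_pos': [204.337, -483.561, 231.274], 'tool_rot': [-0.0, 0.98, 0.199, -0.0], 'force': [-0.036, 0.301, 0.105], 'ft_torque': [0.01, -0.013, 0.03], 'gripper_force': 0.0, 'opening': 0.994}
```

View pics/top1.png

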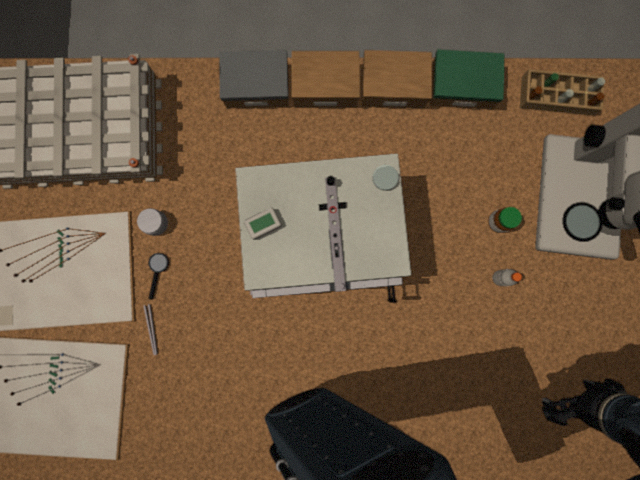

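View pics/scene1.png

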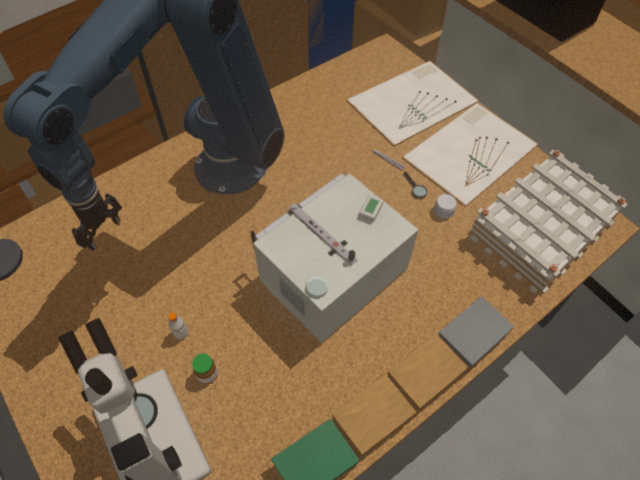

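The top view shows the knob at (330,181), the red hole at about (333,209), the eye at (340,288) and the slot near (337,245). The hygrometer is at (262,222) and the dish at (386,179). The scene view shows the same layout, with the door shut along the front. Next I'll fit the dryer's pose, the knob and the pin in the slot.

```bash
python3 - <<'E'
from h import *
P=[]
for n in("top","scene"):
    p=r.get_image(n)
    if n=="top": save(p,"pics/crop1.png",(310,170,370,300),4.6)
    X=pts(p,np.ones(p["z_map"].shape,bool)); R=X[(abs(X[:,2]-220)<2.5)&(abs(X[:,0]-556)<170)&(abs(X[:,1]-15)<200)]
    # fit 270x360 roof rectangle: use back, left, right edges
    best=None
    from scipy.optimize import minimize
    def prof(q,th):
        c,s=np.cos(th),np.sin(th); return q@np.array([[c,-s],[s,c]])
    def f(th):
        L=prof(R[:,:2],th); b=np.arange(-150,180,8)
        def edge(a,v,hi): 
            e=[]
            for k in b:
                m=abs(a-k)<4
                if m.sum()>5: e.append(v[m].max() if hi else v[m].min())
            return e
        return L
    (c,wh,ang)=cv2.minAreaRect(R[:,:2].astype(np.float32)); th=np.radians(ang if ang<45 else ang-90)
    L=prof(R[:,:2],th)
    back=np.percentile(L[:,0],99.7); l,rt=np.percentile(L[:,1],[.2,99.8])
    o=np.array([back-135,(l+rt)/2]); c_,s_=np.cos(th),np.sin(th); T=np.array([[c_,-s_],[s_,c_]])
    print(n,"yaw",ang,"width",rt-l,"origin",T@o, "z roof",np.median(R[:,2]))
    m=r.outline_of("stay",p)[0]["pixels"]; S=pts(p,m)
    k=S[S[:,2]>252]; b=S[(S[:,2]>226)&(S[:,2]<233)]
    vv=np.linalg.svd(b[:,:2]-b[:,:2].mean(0))[2][0]; vv*=np.sign(vv[0])
    print("knob",len(k),k.mean(0),"(min,max)",k.min(0),k.max(0),"bar yaw",np.degrees(np.arctan2(vv[1],vv[0])),b.mean(0),"knob pred",T@(o+[81,-25]),"pin pred",T@(o+[-67,-25]))
    for z,d in((261,[81,-25]),(229,[-67,-25]),(233,[-67,-25])): print(pix(p,np.r_[T@(o+d),z]))
E
```

```text
top yaw 5.289560317993164 width 357.6811675127634 origin [562.05588907  15.22884727] z roof 219.44378832442828
knob 56 [645.44672827  -1.91308259 259.28125284] (min,max) [637.75492133  -9.45560087 252.02291692] [653.14431487   5.4083128  264.0586227 ] bar yaw 5.656747782810252 [533.28939979 -12.29677181 228.4891481 ] knob pred [645.01568051  -2.19736873] pin pred [497.6459367  -15.84136413]
[[330.61374547 179.28400642]]
[[336.66748468 250.3085561 ]]
[[336.724739   250.15913281]]
scene yaw 5.188150405883789 width 358.62980869326486 origin [564.25033676  17.286083  ] z roof 220.3143056711948
knob 40 [648.31404569  -0.71256039 259.18988429] (min,max) [639.75307572  -9.87277043 253.06285213] [657.35949492   6.80827827 265.75225143] bar yaw 5.334982676747065 [536.63761203  -9.94479612 229.48215058] knob pred [ 6.47179155e+02 -2.86939223e-01] pin pred [499.785493   -13.67007824]
[[351.76063713 252.01096745]]
[[312.85636287 224.05504623]]
[[312.84775747 223.20401923]]
```

View pics/crop1.png

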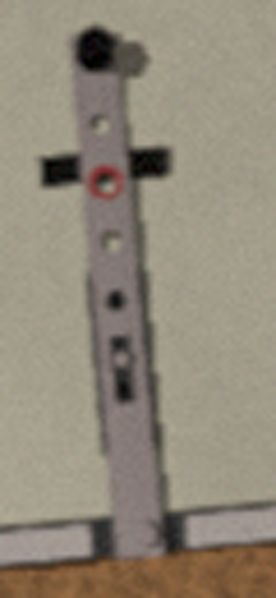

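The crop shows the slot from about y=337 to 401, with the bright pin top at about 357. That puts the pin roughly +6 mm in x from nominal, at about -61. The knob is at (95,48), which matches the predicted (646,-1). Moving above it now.

```bash
python3 -m jog '{"slide":[[0,0,-45],[0,0,-90],[45,-20,-90],[91,-41,-90],[137,-62,-90]],"twist":[0,0,0,0,0]}' -1
python3 -m jog '{"slide":[[46,-21,0],[92,-42,0],[138,-63,0],[184,-84,0],[230,-105,0]],"twist":[0,0,0,0,0]}'
python3 -m jog '{"slide":[[46,-21,0],[92,-42,0],[138,-63,0],[184,-84,0],[228,-104,0]],"twist":[0,0,0,0,0]}'
python3 -m jog '{"slide":[[0,0,0],[0,0,0],[0,0,0],[0,0,0]],"twist":[8.8,17.7,17.7,17.7]}'
```

```text
time: 1.62
tcp_pos: [307.2, -372.1, 321.4]
tool_rot: [0.0, 0.98, 0.198, 0.0]
force: [0.7, 0.1, -0.1]
opening: 0.999
gripper_force: 0.0
time: 2.25
tcp_pos: [478.4, -185.5, 321.4]
tool_rot: [0.0, 0.98, 0.199, 0.0]
force: [0.5, -1.0, 0.2]
opening: 1.0
gripper_force: 0.0
time: 2.88
tcp_pos: [647.9, -0.9, 321.2]
tool_rot: [0.0, 0.98, 0.199, 0.0]
force: [1.1, 0.1, 0.9]
opening: 0.998
gripper_force: 0.0
time: 3.38
tcp_pos: [646.9, -2.5, 321.3]
tool_rot: [-0.0, 0.999, 0.047, -0.0]
force: [-0.7, 0.5, 0.5]
opening: 1.001
gripper_force: 0.0
```

```bash
python3 -m jog '{"slide":[[0,0,40],[0,0,70],[0,0,82],[0,0,89],[0,0,89]],"twist":[0,0,0,0,0]}'
python3 -m jog '{"slide":[[0,0,0],[0,0,0],[0,0,0],[0,0,0],[0,0,0]],"twist":[0,0,0,0,0]}' 0.4
python3 -m jog '{"slide":[[0,0,0],[0,0,0],[0,0,0],[0,0,0],[0,0,0]],"twist":[0,0,0,0,0]}' 1
```

```text
time: 4.0
tcp_pos: [647.2, -2.4, 232.9]
tool_rot: [-0.0, 0.999, 0.046, 0.0]
force: [0.2, 0.8, 1.0]
opening: 0.999
gripper_force: 0.0
time: 4.62
tcp_pos: [646.9, -2.3, 232.3]
tool_rot: [-0.0, 0.999, 0.045, 0.0]
force: [-0.8, 0.8, -0.5]
opening: 0.301
gripper_force: 0.0
time: 5.25
tcp_pos: [647.0, -2.3, 232.4]
tool_rot: [-0.0, 0.999, 0.045, 0.0]
force: [-0.1, 1.2, 1.6]
opening: 0.188
gripper_force: 58.5
```

```bash
f(){ grep -E 'tcp|force' | tr '\n' ' ';echo; }
python3 -m jog '{"slide":[[-1,0,0],[-2,0,0],[-2,0,0]],"twist":[0,0,0]}'|f
python3 -m jog '{"slide":[[-0.5,0,0],[-1,0,0],[-1,0,0]],"twist":[0,0,0]}'|f
```

```text
tcp_pos: [645.7, -2.6, 232.6] force: [4.9, 0.0, 3.1] gripper_force: 58.5 
tcp_pos: [644.8, -2.7, 232.6] force: [4.6, 0.6, 2.4] gripper_force: 58.5
```

```bash
f(){ grep -E 'tcp|force' | tr '\n' ' ';echo; }
python3 -m jog '{"slide":[[-0.5,0,0],[-1,0,0],[-1,0,0]],"twist":[0,0,0]}'|f
python3 -m jog '{"slide":[[-0.5,0,0],[-0.7,0,0],[-0.7,0,0]],"twist":[0,0,0]}'|f
```

```text
tcp_pos: [643.8, -2.8, 232.6] force: [5.3, -0.2, 1.3] gripper_force: 58.5 
tcp_pos: [643.2, -2.9, 232.6] force: [4.7, 0.2, 1.8] gripper_force: 58.5
```

```bash
f(){ grep -E 'tcp|force' | tr '\n' ' ';echo; }
python3 -m jog '{"slide":[[-0.5,0,0],[-0.7,0,0],[-0.7,0,0]],"twist":[0,0,0]}'|f
python3 -m jog '{"slide":[[-0.5,0,0],[-0.7,0,0],[-0.7,0,0]],"twist":[0,0,0]}'|f
```

```text
tcp_pos: [642.5, -2.9, 232.6] force: [5.7, 0.2, 2.0] gripper_force: 58.5 
tcp_pos: [641.7, -3.0, 232.6] force: [5.3, 0.5, 2.3] gripper_force: 58.5
```

```bash
f(){ grep -E 'tcp|force' | tr '\n' ' ';echo; }
python3 -m jog '{"slide":[[-0.5,0,0],[-0.7,0,0],[-0.7,0,0]],"twist":[0,0,0]}'|f
```

```text
tcp_pos: [641.1, -3.0, 232.6] force: [5.4, 0.2, 2.4] gripper_force: 58.5
```

```bash
f(){ grep -E 'tcp|force' | tr '\n' ' ';echo; }
python3 -m jog '{"slide":[[-0.5,0,0],[-0.7,0,0],[-0.7,0,0]],"twist":[0,0,0]}'|f
```

```text
tcp_pos: [640.4, -3.1, 232.6] force: [6.2, 0.6, 2.0] gripper_force: 58.5
```

```bash
f(){ grep -E 'tcp|force' | tr '\n' ' ';echo; }
python3 -m jog '{"slide":[[-0.5,0,0],[-0.7,0,0],[-0.7,0,0]],"twist":[0,0,0]}'|f
```

```text
tcp_pos: [639.7, -3.1, 232.6] force: [6.1, 0.4, 1.8] gripper_force: 58.5
```

```bash
f(){ grep -E 'tcp|force' | tr '\n' ' ';echo; }
python3 -m jog '{"slide":[[-0.5,0,0],[-0.7,0,0],[-0.7,0,0]],"twist":[0,0,0]}'|f
```

```text
tcp_pos: [639.3, -3.2, 232.6] force: [6.3, 0.9, 1.7] gripper_force: 58.4
```

```bash
f(){ grep -E 'tcp|force' | tr '\n' ' ';echo; }
python3 -m jog '{"slide":[[-0.5,0,0],[-0.7,0,0],[-0.7,0,0]],"twist":[0,0,0]}'|f
```

```text
tcp_pos: [639.1, -3.2, 232.6] force: [9.1, 0.7, 0.6] gripper_force: 58.5
```

The slot end met the pin at TCP x ≈ 639.2, so the pin is about +4.5 mm off nominal. I'll back off 2 mm and lift.

```bash
f(){ grep -E 'time|tcp|force' | tr '\n' ' ';echo; }
python3 -m jog '{"slide":[[2.5,0,0],[2.5,0,-2],[2,0,-6],[1,0,-11],[1,0,-11]],"twist":[0,0,0,0,0]}'|f
```

```text
time: 10.0 tcp_pos: [638.6, -3.1, 243.8] force: [2.9, 0.3, -3.2] gripper_force: 58.5
```

```bash
f(){ grep -E 'time|tcp|force' | tr '\n' ' ';echo; }
python3 -m jog '{"slide":[[-1,0,-6],[-2,0,-11],[-3,0,-17],[-4.5,0,-23],[-4.5,0,-23]],"twist":[0,0,0,0,0]}'|f
```

```text
time: 10.62 tcp_pos: [634.1, -3.5, 267.0] force: [2.9, 0.5, -3.0] gripper_force: 58.6
```

```bash
f(){ grep -E 'time|tcp|force' | tr '\n' ' ';echo; }
python3 -m jog '{"slide":[[-1,0,-3],[-1.5,0,-5.5],[-1.5,0,-5.5]],"twist":[0,0,0]}'|f
python3 - <<'E'
from h import *
for n in("top","scene"):
    p=r.get_image(n)
    if n=="scene": save(p,"pics/lift.png",(270,180,400,280),6)
    S=pts(p,r.outline_of("stay",p)[0]["pixels"]); o=[562.9,16.3]
    a=np.radians(5.25); c,s=np.cos(a),np.sin(a); L=(S[:,:2]-o)@np.array([[c,-s],[s,c]])
    m=(abs(L[:,1]+25)<12)
    for x in(-120,-90,-67,-45,-20,10): 
        q=m&(abs(L[:,0]-x)<8); print(n,x,q.sum(),np.round(np.percentile(S[q,2],[25,50,75]),1) if q.any() else 0)
E
```

```text
time: 11.0 tcp_pos: [632.4, -3.7, 272.0] force: [2.6, 0.1, -3.6] gripper_force: 58.6 
top -120 0 0
top -90 0 0
top -67 0 0
top -45 0 0
top -20 0 0
top 10 0 0
scene -120 31 [234.3 235.3 236.6]
scene -90 37 [238.5 240.3 241.4]
scene -67 29 [241.5 244.8 246.9]
scene -45 36 [246.1 247.6 249.3]
scene -20 44 [250.2 252.1 254.1]
scene 10 2 [260.8 261.7 262.5]
```

View pics/lift.png

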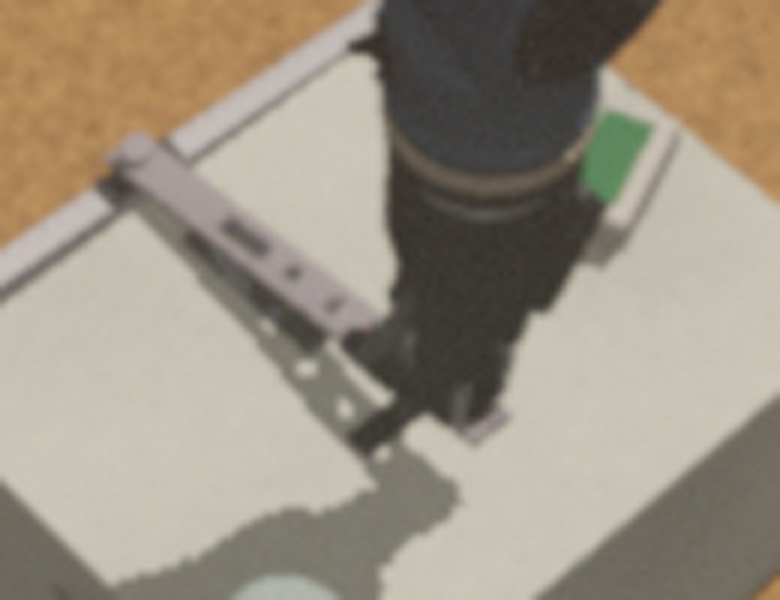

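The picture shows the bar tilted up, with the slot at (245,237) clear of the pin. The depth slope is about 0.17 rad. I'll lift 2 mm more, then push the door open.

```bash
f(){ grep -E 'time|tcp|force' | tr '\n' ' ';echo; }
python3 -m jog '{"slide":[[0,0,-1.5],[-0.4,0,-2],[-0.4,0,-2],[-6,0,-2],[-12,0,-2]],"twist":[0,0,0,0,0]}'|f
python3 -m jog '{"slide":[[-6,0.5,0],[-12,1,0],[-18,1.5,0],[-24,2,0],[-30,2.5,0]],"twist":[0.5,1,1.5,2,2.5]}'|f
```

```text
time: 11.82 tcp_pos: [620.2, -4.8, 273.8] force: [4.4, 0.5, -2.2] gripper_force: 58.6 
time: 12.45 tcp_pos: [590.5, -10.1, 273.9] force: [4.1, -0.5, -1.7] gripper_force: 58.6
```

```bash
f(){ grep -E 'time|tcp|tool|force' | tr '\n' ' ';echo; }
python3 -m jog '{"slide":[[-7,1,0],[-14,2,0],[-21,3,0],[-28,4,0],[-35,5,0]],"twist":[0.8,1.6,2.4,3.2,4]}'|f
python3 -m jog '{"slide":[[0,0,0],[0,0,0]],"twist":[0,0]}'|f
```

```text
time: 13.08 tcp_pos: [555.7, -16.7, 273.9] tool_rot: [-0.0, 1.0, -0.012, 0.0] force: [5.9, -0.8, -1.3] gripper_force: 58.7 
time: 13.32 tcp_pos: [556.2, -16.6, 273.9] tool_rot: [-0.0, 1.0, -0.011, 0.0] force: [5.0, 0.1, -2.2] gripper_force: 58.7
```

```bash
f(){ grep -E 'time|tcp|force' | tr '\n' ' ';echo; }
python3 -m jog '{"slide":[[1.5,0.1,7],[2.9,0.2,14],[4.1,0.2,20],[5.1,0.3,27],[5.1,0.3,27]],"twist":[0,0,0,0,0]}'|f
python3 -m jog '{"slide":[[0.2,0,1.5],[0.2,0,1.5]],"twist":[0,0]}'|f
```

```text
time: 13.95 tcp_pos: [560.9, -17.0, 246.0] force: [4.8, -0.5, 2.5] gripper_force: 59.1 
time: 14.2 tcp_pos: [561.4, -17.0, 245.3] force: [4.2, -0.3, 1.3] gripper_force: 59.1
```

```bash
f(){ grep -E 'time|tcp|force' | tr '\n' ' ';echo; }
python3 -m jog '{"slide":[[0.2,0,1],[0.2,0,1]],"twist":[0,0]}'|f
```

```text
time: 14.45 tcp_pos: [561.6, -17.0, 244.5] force: [4.5, 0.3, 2.8] gripper_force: 59.3
```

```bash
f(){ grep -E 'time|tcp|force' | tr '\n' ' ';echo; }
python3 -m jog '{"slide":[[0.2,0,1],[0.2,0,1]],"twist":[0,0]}'|f
```

```text
time: 14.7 tcp_pos: [561.7, -16.7, 243.4] force: [3.8, 1.9, 2.4] gripper_force: 59.2
```

```bash
f(){ grep -E 'time|tcp|force' | tr '\n' ' ';echo; }
python3 -m jog '{"slide":[[0.2,0,1],[0.2,0,1]],"twist":[0,0]}'|f
```

```text
time: 14.95 tcp_pos: [561.8, -16.5, 242.2] force: [2.1, 3.5, 3.3] gripper_force: 59.3
```

```bash
f(){ grep -E 'time|tcp|force' | tr '\n' ' ';echo; }
python3 -m jog '{"slide":[[0.2,0,1],[0.2,0,1]],"twist":[0,0]}'|f
```

```text
time: 15.2 tcp_pos: [562.0, -16.5, 241.2] force: [3.1, 4.9, 3.5] gripper_force: 59.4
```

The bar is going down over the pin with a small side force, so I'll ease towards +y.

```bash
f(){ grep -E 'time|tcp|force' | tr '\n' ' ';echo; }
python3 -m jog '{"slide":[[0,-0.7,0],[0,-0.7,0],[0.2,-0.7,1],[0.2,-0.7,1]],"twist":[0,0,0,0]}'|f
```

```text
time: 15.7 tcp_pos: [562.2, -16.3, 240.2] force: [2.2, 2.9, 3.0] gripper_force: 59.3
```

```bash
f(){ grep -E 'time|tcp|force' | tr '\n' ' ';echo; }
python3 -m jog '{"slide":[[0.2,-0.3,1],[0.4,-0.3,2],[0.4,-0.3,2]],"twist":[0,0,0]}'|f
```

```text
time: 16.08 tcp_pos: [562.7, -16.0, 238.1] force: [3.4, 2.6, 2.7] gripper_force: 59.3
```

```bash
f(){ grep -E 'time|tcp|force' | tr '\n' ' ';echo; }
python3 -m jog '{"slide":[[0.2,-0.3,1],[0.4,-0.3,2],[0.4,-0.3,2]],"twist":[0,0,0]}'|f
```

```text
time: 16.45 tcp_pos: [563.1, -15.8, 236.1] force: [2.1, 1.6, 2.2] gripper_force: 59.2
```

```bash
f(){ grep -E 'time|tcp|force' | tr '\n' ' ';echo; }
python3 -m jog '{"slide":[[0.1,0,1],[0.3,0,2],[0.3,0,2]],"twist":[0,0,0]}'|f
```

```text
time: 16.82 tcp_pos: [563.4, -15.8, 234.2] force: [1.9, 0.9, 2.3] gripper_force: 59.2
```

```bash
f(){ grep -E 'time|tcp|force' | tr '\n' ' ';echo; }
python3 -m jog '{"slide":[[0.1,0,1],[0.1,0,1]],"twist":[0,0]}'|f
```

```text
time: 17.08 tcp_pos: [563.6, -15.8, 233.2] force: [2.8, 1.2, 1.9] gripper_force: 59.3
```

```bash
f(){ grep -E 'time|tcp|force' | tr '\n' ' ';echo; }
python3 -m jog '{"slide":[[0,0,0.7],[0,0,0.7]],"twist":[0,0]}'|f
```

```text
time: 17.32 tcp_pos: [563.6, -15.8, 232.6] force: [2.4, 1.5, 3.3] gripper_force: 59.3
```

```bash
f(){ grep -E 'time|tcp|force' | tr '\n' ' ';echo; }
python3 -m jog '{"slide":[[0,0,0.7],[0,0,0.7]],"twist":[0,0]}'|f
```

```text
time: 17.58 tcp_pos: [563.7, -15.7, 232.4] force: [1.1, 2.0, 7.3] gripper_force: 59.7
```

```bash
f(){ grep -E 'time|tcp|force' | tr '\n' ' ';echo; }
python3 -m jog '{"slide":[[0,0,0.5],[0,0,0.5]],"twist":[0,0]}'|f
```

```text
time: 17.82 tcp_pos: [563.7, -15.8, 232.4] force: [-0.4, 1.8, 10.4] gripper_force: 60.1
```

```bash
f(){ grep -E 'time|tcp|force|opening' | tr '\n' ' ';echo; }
python3 -m jog '{"slide":[[0,0,-0.8],[0,0,-0.8],[0,0,-0.8],[0,0,-0.8]],"twist":[0,0,0,0]}' 0.6|f
python3 -m jog '{"slide":[[0,0,0],[0,0,0],[0,0,0]],"twist":[0,0,0]}' 0|f
python3 -m jog '{"slide":[[0,0,-15],[0,0,-40],[0,0,-80],[0,0,-120],[0,0,-120]],"twist":[0,0,0,0,0]}'|f
python3 -m jog '{"slide":[[-30,40,0],[-60,80,0],[-90,120,0],[-120,160,0],[-120,160,0]],"twist":[0,0,0,0,0]}'|f
python3 - <<'E'
from h import *
a=np.radians(5.25); c,s=np.cos(a),np.sin(a)
for n in("top","scene"):
    p=r.get_image(n)
    if n=="top": save(p,"pics/end.png",(290,170,380,320),4)
    S=pts(p,r.outline_of("stay",p)[0]["pixels"]); L=np.c_[(S[:,:2]-[562.9,16.3])@np.array([[c,-s],[s,c]]),S[:,2]]
    k=L[L[:,2]>252]; print(n,"knob",k.mean(0) if len(k) else 0)
    for x in range(-220,0,30):
        q=abs(L[:,0]-x)<10; print(x,q.sum(),np.round(np.median(L[q],0),1) if q.any() else 0)
E
```

```text
time: 18.32 tcp_pos: [563.7, -15.8, 232.3] force: [2.0, 2.3, 4.5] opening: 0.206 gripper_force: 20.8 
time: 18.7 tcp_pos: [563.3, -15.9, 231.8] force: [0.4, -0.8, 0.4] opening: 0.498 gripper_force: 0.0 
time: 19.32 tcp_pos: [564.6, -15.9, 356.2] force: [0.4, 0.6, -0.7] opening: 0.497 gripper_force: 0.0 
time: 19.95 tcp_pos: [438.0, -174.9, 352.6] force: [-0.8, 0.2, 0.6] opening: 0.505 gripper_force: 0.0 
top knob [ -2.8906551  -33.08679043 259.29071579]
-220 43 [-214.5   -8.8  228.8]
-190 96 [-190.5  -12.7  228.4]
-160 73 [-163.2  -17.   228.3]
-130 88 [-128.9  -19.8  228. ]
-100 93 [-100.   -22.1  228.3]
-70 87 [-70.4 -24.3 228.2]
-40 86 [-41.2 -27.  228.1]
-10 93 [ -9.4 -31.8 236.3]
scene knob [  1.20683943 -33.04459281 259.93309952]
-220 23 [-214.7   -6.8  228.3]
-190 48 [-188.9  -10.3  230. ]
-160 31 [-161.7  -13.9  229.8]
-130 46 [-127.   -17.5  229.4]
-100 54 [-99.1 -19.7 229.9]
-70 43 [-71.7 -27.1 230.3]
-40 54 [-40.1 -27.1 229. ]
-10 40 [ -6.  -36.4 232.1]
```

View pics/end.png

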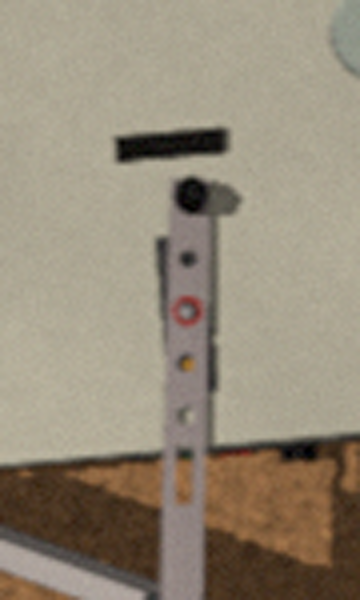

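The picture shows the bar flat, with the bright pin inside the red ring at (187,311) and the door held open. The knob is where it was predicted.

```bash
python3 -c "
from plant import r
print(r.finish_job())"
```

```text
the job is handed in; nothing more can be done
None
```

The vent door is open at its drying setting (about 0.45 rad by calculation): the red-ringed hole is home over the pin, the bar lies flat, the gripper is clear, and the job is handed in; the hand-in returned no verdict.

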